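Nudge the board carrier onto its locating pins

TASK

The brown carrier plate with the circuit board lies askew on top of the two locating pins of the blue soldering fixture. Without picking it up, push it sideways with your fingertips until both its holes drop over the pins and it lies flat on the fixture (press it down if it hangs). Then take the hand away, and leave the other things on the bench where they are.

Things in the scene. Friction and masses are not known exactly. Their poses are not given: they have to be found in the camera images.
- fixture: blue soldering fixture fixed to the bench: a block with level top 35 mm above the bench. Origin at bench height, right below where the seated plate's centre belongs; x to its far side, y left, z up. The block spans x -50 to +50, y -55 to +55 mm, so the seated plate overhangs it by 25 mm left and right, 15 mm near and far: fingers there may reach below the plate. A yellow foot 12 mm high runs along the far side to x = +71 mm
- pin_left (a point): tip of the fixture's left brass pin, at fixture x = +20, y = +40 mm. Pins: 9 mm diameter, 6.5 mm high above the block, the upper 3.5 mm tapering to 4 mm
- pin_right (a point): tip of the right brass pin, at fixture x = +20, y = -40 mm
- plate: loose brown phenolic carrier plate, 130 mm (x) by 160 mm (y), 5 mm thick, 0.2 kg; origin at the centre of its underside. At the start it rests on the pin tops and the block's near top edge, tilted 0.09 rad far side up; its centre is 18 to 32 mm too near (fixture -x), up to 25 mm off sideways, turned up to 0.12 rad. It slides when pushed. Seated: axes as the fixture's, origin 35 mm above the bench
- hole_left (a point): centre of the plate's left hole at its top face: 11 mm through hole at plate x = +20, y = +40 mm. Seated, the pin tips show 1.5 mm above the plate's top
- hole_right (a point): centre of the plate's right hole at its top face: 11 mm, at plate x = +20, y = -40 mm
- board (a point): centre of the top of the green circuit board fixed on the plate: 60 (x) by 55 mm (y), centred at plate x = -15, y = 0; its parts reach 19 mm above the plate's underside. The rest of the plate's top is bare
- spool: solid green spool standing on its flange, 60 mm diameter, 42 mm tall; bystander; origin at the centre of its underside
- flux_jar: small closed jar with red cap, 44 mm diameter, 45 mm tall; bystander; origin at the centre of its underside
- screwdriver: screwdriver with orange handle, 160 mm long, lying on the bench; bystander; x axis along the shaft, away from the handle
- iron_stand: blue soldering-iron rest with yellow holder, 190 x 85 mm, 125 mm tall; bystander; origin at the centre of its underside
- led_tray: grey divided parts tray, 100 x 140 x 35 mm; bystander; origin at the centre of its underside
- multimeter: yellow multimeter lying flat, 150 x 75 x 35 mm (42 mm at its dial); bystander; origin at the centre of its underside
Mind the look-alikes: they are no part of the job. What is shaped like the plate but red or turquoise is not meant.

How it is judged:
At the end, for the whole second after the job is handed in: the plate is at rest on the fixture with both pins in its holes: centre within 3 mm of its place, underside within 2 mm of the block's top, tilted less than 0.025 rad and square to the fixture within 0.05 rad (horizontal distance between plate and fixture below 0.003 m and z of plate in the frame of fixture between 0.033 and 0.037 m and angle between plate's own z axis and vertical below 0.025 rad and angle between the x axis of plate and the x axis of fixture, either way round below 0.05 rad and linear speed of plate below 0.01 m/s); the robot touches nothing.
It fails at once if the plate is lifted or carried (its underside's centre more than 15 mm above the fixture block) or tipped over 0.3 rad (z of plate in the frame of fixture above 0.05 m or angle between plate's own z axis and vertical above 0.3 rad).
It fails at once if the plate is pushed off the fixture (z of plate in the frame of fixture below 0.025 m).
It fails at once if another thing on the bench is displaced by more than 15 mm (distance of any of spool, flux_jar, screwdriver, iron_stand, led_tray, multimeter from where it was at the start of the episode above 0.015 m).
It also fails if it takes over 58 s, if anything falls off the work surface, if the arm or the gripper's body presses on something with over 40 N, if the wrist force passes 120 N, or if a joint passes its speed limit or range.

ROBOT

A 6-joint arm with a two-finger parallel gripper is mounted at the origin on the work surface. World frame = base frame: x ahead of the robot, y to its left, z up, the work surface at z = 0. Lengths are in m, angles in rad, forces in N, time in s.
With the tool pointing down it reaches from about 0.3 to 0.875 m from the base axis. Payload 6.4 kg.
Tool frame: the origin (TCP) lies midway between the tips of the shut fingers; the grasp point (between the pads) lies 19 mm behind it; z points along the fingers, y is the line along which they close (so a half turn about z gives the same grasp; the last joint's range is limited). The gripper opens to 85 mm and grips with 20 to 120 N. Pads are 22 mm wide; open, the fingers measure 114 mm over their backs; the gripper's body (76 mm by 85 mm) begins 54 mm behind the grasp point. The pads swing forward as they close: fully open they stand 13 mm farther back than shut.
Start: joints at [-1.484, 0.181, 1.607, -0, 1.354, -0.206], TCP at [0.166, -0.551, 0.231] pointing down, gripper open.
Joint ranges: [-2.99, 2.99], [-0.89, 2.07], [0.3, 2.58], [-1.14, 4.28], [0, 2.63], [-3.12, 3.12]. Speed limits (rad/s): [2.57, 2.57, 3.01, 3.14, 3.14, 3.14].

INTERFACE

Orientations are given as a unit quaternion [w, x, y, z].
In Python, from bench import ctrl gives the robot as it stands. The module is installed in compiled form; this text tells all that it offers.
- The arm moves only by the tool move_arm, never from a script. Its argument "plan" is one flat list of numbers, 6 for each row, row after row: the shift along the world's x, y, z in units of 50 mm (1.0 is 50 mm), then the turn, a rotation vector about the world's x, y, z in rad. A call has 1 to 10 rows; each row is the pose to reach, as a shift and turn from the pose commanded when the call began; what a row does not reach only later rows make up. A row lasts 1/8 s, in which the tool goes at most 62.5 mm and 10.7 degrees, less where a joint would pass 70% of its speed; a pose out of reach is approached as far as the arm can. A call with a gripper value outside its range is refused whole. "grip" is the finger opening in mm, from 0 to 85.4, set as the call begins (left out, the last holds). The fingers move at their own pace and stop on an object; the grip force is fixed at half the most. Time passes only in rows, so rows that repeat a pose let the fingers close. It gives the time, the measured TCP pose, the force, the opening and the grip force at its end, in the units of the state.
- ctrl.get_obs(): the state, without advancing time (a new reading comes with each control period).
- ctrl.camera(name): name is "scene" or "top"; returns a dict with "pixels" (420x560x3 uint8, red, green, blue), "fx", "fy", "cx", "cy" (pixels), "origin" and "attitude" of the camera in the world. Camera axes: x right, y down, z forward; pixel columns grow to the right and rows downward; lengths in m; the calibration is good to about 2 mm. A picture is of the moment at which its call begins. There is no depth.
- ctrl.hand_in(): hands the job in; it is judged then, once.
The state is a dict: "time_s": time; "q": joint angles; "dq": joint speeds; "joint_efforts": joint torques, N m; "eef_pos": TCP position; "eef_rot": TCP orientation; "wrist_force": force on the tool from outside, world axes, zero at the start; "torque": the same for the moment, N m; "opening": opening from 0.0 (shut) to 1.0 (fully open); "grasp_force": force on a finger pad.
Only numpy, scipy, OpenCV 4.12 (cv2) and the standard library are available. Lean on these libraries where they do the work, as an engineer would, in place of code of your own. Each camera call takes 0.05 s, during which the arm holds its last target. There are 200 camera calls.

## Working session

There is one attempt and no reset: what is moved stays moved. The work goes in short steps, Python scripts to look and compute and a tool call to move; the robot and the scene stay as the last step left them, time stands still between calls to the robot, and variables do not carry over. Pictures are saved under pics/ and viewed, at most 10 in all, crops included, and the job is handed in when it is done.

Besides the shell and the picture viewer there is one more tool, called after "Emit:" as name(argument=value, ...) on one line, values as JSON. move_arm: Moves the arm, as the interface text tells. Its arguments: {"type":"object","properties":{"plan":{"type":"array"},"grip":{"type":"number"}},"required":["plan"]}

```bash
mkdir -p pics
cat > h.py <<'E'
import numpy as np, cv2
from bench import ctrl
from scipy.spatial.transform import Rotation as R
def cam(n):
    c=ctrl.camera(n); a=np.array(c["attitude"],float)
    M=a if a.shape==(3,3) else R.from_quat(a,scalar_first=True).as_matrix()
    c["M"]=M; c["o"]=np.array(c["origin"]); return c
def save(c,f,box=None,s=1):
    p=c["pixels"][:,:,::-1]
    if box: p=p[box[1]:box[3],box[0]:box[2]]
    cv2.imwrite("pics/"+f,cv2.resize(p,None,fx=s,fy=s,interpolation=cv2.INTER_CUBIC))
def ray(c,uv,z):
    uv=np.atleast_2d(uv).astype(float)
    d=np.c_[(uv[:,0]-c["cx"])/c["fx"],(uv[:,1]-c["cy"])/c["fy"],np.ones(len(uv))]@c["M"].T
    return c["o"]+d*((z-c["o"][2])/d[:,2])[:,None]
def proj(c,p):
    q=(np.atleast_2d(p)-c["o"])@c["M"]
    return np.c_[c["fx"]*q[:,0]/q[:,2]+c["cx"],c["fy"]*q[:,1]/q[:,2]+c["cy"]]
E
python3 - <<'E'
from h import *
for n in("top","scene"):
    c=cam(n); save(c,n+"0.png",None,1.4); print(n,c["o"],c["M"].round(3).tolist(),c["fx"],c["cx"],c["cy"])
print(ctrl.get_obs())
E
```

```text
top [0.44427481 0.01100082 1.3696316 ] [[0.003, -0.998, 0.055], [-1.0, -0.003, -0.009], [0.009, -0.055, -0.998]] 525.8651045209557 282.50988209049024 200.97442715930148
scene [ 1.07172503 -0.06006995  0.87889422] [[0.14, 0.828, -0.543], [0.99, -0.125, 0.066], [-0.013, -0.547, -0.837]] 406.95924704783124 278.7538010844553 214.19815621230748
{'time_s': 0.1, 'q': array([-1.48432073e+00,  1.81475818e-01,  1.60789442e+00,  4.72932913e-05,
        1.35381891e+00, -2.06281404e-01]), 'dq': array([ 0.00023234,  0.00065294, -0.00320048,  0.00021603,  0.00046638,
       -0.00061975]), 'joint_efforts': array([ 5.11550825e-04, -4.45876944e+01, -3.52237165e+01, -1.99949577e-04,
        4.14166687e-03, -2.30118764e-05]), 'eef_pos': array([ 0.16593888, -0.5500205 ,  0.23047572]), 'eef_rot': array([-7.95431051e-04,  9.89306212e-01,  1.45851226e-01,  7.08353125e-05]), 'wrist_force': array([-0.56339485,  0.13005539,  1.01979418]), 'torque': array([ 0.02189079, -0.00273566, -0.00978187]), 'grasp_force': 0.0, 'opening': 0.99949663378859}
```

View pics/top0.png

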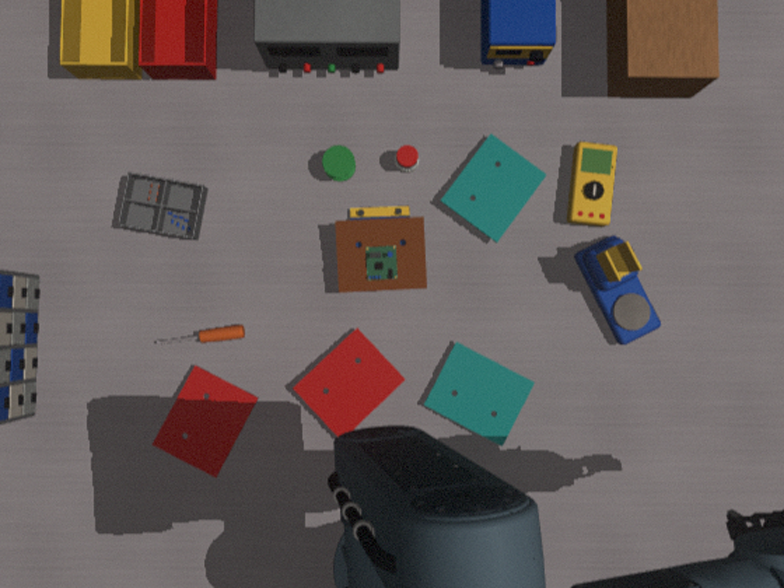

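View pics/scene0.png

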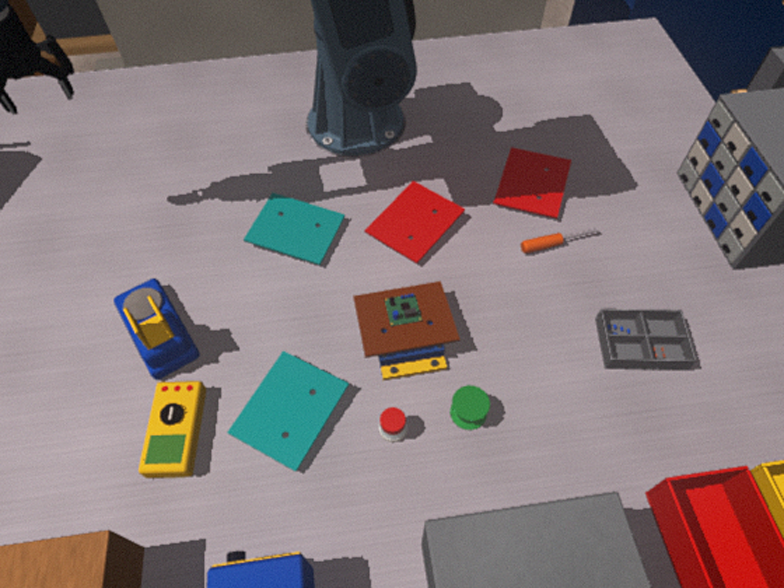

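Top view (at 1.4x): the brown plate with the green board is at (382,254), with the yellow fixture foot at (379,212). The plate-shaped look-alikes are red at (347,383) and (206,420), and turquoise at (492,188) and (477,393). Only the brown one carries the board and lies on the fixture. I'll confirm it in one crop and measure.

```bash
cat > m.py <<'E'
from h import *
def quad(mask,near):
    n,l,s,ce=cv2.connectedComponentsWithStats(mask.astype(np.uint8))
    k=l[near[1]-14:near[1]+15,near[0]-14:near[0]+15]; k=np.bincount(k[k>0]).argmax()
    m=(l==k).astype(np.uint8); cs,_=cv2.findContours(m,0,1)
    cn=max(cs,key=cv2.contourArea); r=cv2.minAreaRect(cn)
    return m,cn,r,s[k]
def masks(c):
    hsv=cv2.cvtColor(c["pixels"],cv2.COLOR_RGB2HSV); H,S,V=[hsv[:,:,i].astype(int) for i in range(3)]
    return (H>4)&(H<16)&(S>110)&(V>40)&(V<170),(H>19)&(H<32)&(S>140)&(V>120)
E
python3 - <<'E'
from m import *
out=[]
for n,pn,yn,box in(("top",(255,185),(271,152),(225,135,320,220)),("scene",(268,235),(296,263),(240,190,345,280))):
    c=cam(n); b,y=masks(c)
    out.append(cv2.resize(c["pixels"][box[1]:box[3],box[0]:box[2],::-1],(400,360),interpolation=cv2.INTER_CUBIC))
    for nm,mk,pt,z in(("plate",b,pn,.045),("foot",y,yn,.012)):
        m,cn,r,s=quad(mk,pt)
        ap=cv2.approxPolyDP(cv2.convexHull(cn),4,True)[:,0]
        print(n,nm,s,"approx",ap.tolist()); print(ray(c,ap,z).round(4)[:,:2].tolist())
    # holes: dark blobs inside hull of plate
    m,cn,r,s=quad(b,pn); hull=np.zeros_like(m); cv2.fillConvexPoly(hull,cv2.convexHull(cn),1); hull=cv2.erode(hull,np.ones((5,5)))
    inn=((hull==1)&(m==0)).astype(np.uint8); k,l,st,ce=cv2.connectedComponentsWithStats(inn)
    for i in range(1,k):
        if st[i,4]>4: print(" blob",st[i],ce[i].round(2),ray(c,ce[i],.049)[0,:2].round(4))
cv2.imwrite("pics/crop1.png",np.hstack(out))
E
```

```text
top plate [ 240  155   65   54 2572] approx [[301, 155], [304, 204], [242, 208], [240, 158]]
[[0.6341, -0.0471], [0.5097, -0.0548], [0.4991, 0.1014], [0.6258, 0.1074]]
top foot [250 148  42   7 208] approx [[291, 148], [291, 153], [250, 154], [250, 149]]
[[0.657, -0.0225], [0.6439, -0.0225], [0.6409, 0.084], [0.6539, 0.084]]
 blob [285 171   5   5  21] [287. 173.] [ 0.5877 -0.0116]
 blob [254 172   5   5  18] [255.67 174.33] [0.584  0.0674]
 blob [261 175  23  26 541] [272.06 187.27] [0.5514 0.0259]
scene plate [ 253  201   75   54 2381] approx [[314, 201], [327, 242], [261, 254], [253, 212]]
[[0.5052, 0.0982], [0.6247, 0.1063], [0.6333, -0.0502], [0.5152, -0.0561]]
scene foot [272 255  47  15 347] approx [[318, 258], [274, 269], [272, 264]]
[[0.6465, 0.0829], [0.6596, -0.0243], [0.6461, -0.0272]]
 blob [275 209  27  24 470] [287.5  220.79] [0.5556 0.0235]
 blob [305 229   5   4  13] [306.85 230.31] [0.5887 0.0648]
 blob [272 235   5   3  11] [274. 236.] [ 0.5927 -0.0144]
```

View pics/crop1.png

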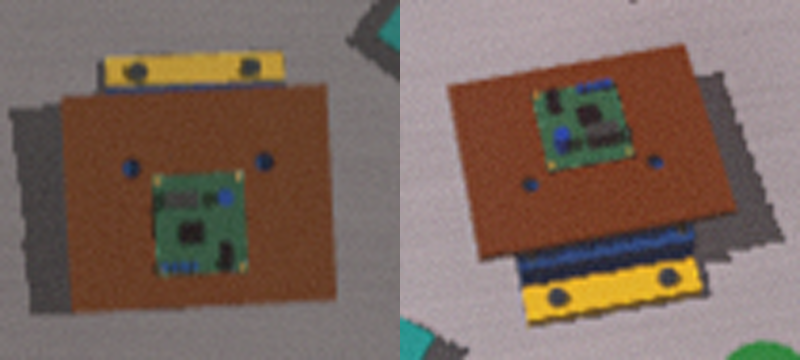

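The crop confirms it: the brown plate with the board lies on the blue block above the yellow foot. Its holes are at top-view pixels (255.7,174.3) and (287,173). One refined measurement of the fixture, then I'll move.

```bash
cat > fx.py <<'E'
from m import *
def foot(c,n,yn):
    b,y=masks(c); m,cn,r,s=quad(y,yn); m=cv2.morphologyEx(m,cv2.MORPH_CLOSE,np.ones((5,5)))
    xs=np.arange(s[0]+4,s[0]+s[2]-4); far,near=[],[]
    for x in xs:
        v=np.flatnonzero(m[:,x]); far.append(v[0]-.5 if n=="top" else v[-1]+.5); near.append(v[-1]+.5 if n=="top" else v[0]-.5)
    P=ray(c,np.c_[xs,far],.012 if n=="top" else 0.); Q=ray(c,np.c_[xs,near],.012)
    a=np.polyfit(P[:,1],P[:,0],1); q=np.polyfit(Q[:,1],Q[:,0],1)
    ys=np.flatnonzero(m.any(1))[1:-1]
    e=[]
    for v in ys:
        u=np.flatnonzero(m[v]); e.append((u[0]-.5,u[-1]+.5))
    e=np.median(np.array(e),0); E=ray(c,np.c_[e,[ys.mean()]*2],.012)
    return a,q,E
E
python3 - <<'E'
from fx import *
for n,yn in(("top",(271,152)),("scene",(296,263))):
    c=cam(n); a,q,E=foot(c,n,yn)
    print(n,"far: yaw %.3f x(y=.03) %.4f; near: yaw %.3f x %.4f"%(-a[0],a[0]*.03+a[1],-q[0],q[0]*.03+q[1]),"ends",E[:,:2].round(4).tolist())
E
```

```text
top far: yaw 0.039 x(y=.03) 0.6574; near: yaw 0.045 x 0.6415 ends [[0.6487, 0.0853], [0.6492, -0.0238]]
scene far: yaw 0.051 x(y=.03) 0.6537; near: yaw 0.035 x 0.6374 ends [[0.6401, -0.0228], [0.6552, 0.0788]]
```

Fixture ≈ (0.586, 0.028), yaw ≈ 0.04. The plate is nearly square and about 20 mm too near. I'll push its near edge with both open fingertips along fixture x, starting by going above the approach point.

Emit:
move_arm(plan=[6.1,11.46,0,0,0,-0.25,6.1,11.46,0,0,0,-0.25,6.1,11.46,0,0,0,-0.25,6.1,11.46,0,0,0,-0.25,6.1,11.46,0,0,0,-0.25,6.1,11.46,0,0,0,-0.25,6.1,11.46,0,0,0,-0.25,6.1,11.46,0,0,0,-0.25,6.1,11.46,0,0,0,-0.25,6.1,11.46,0,0,0,-0.25], grip=85)

```text
time_s: 1.55
eef_pos: [0.4605, 0.0032, 0.2317]
eef_rot: [0.0, 1.0, 0.021, 0.001]
wrist_force: [1.1, -1.2, 0.1]
opening: 0.998
grasp_force: 0.0
```

Emit:
move_arm(plan=[0,0,0,0,0,0])

```text
time_s: 1.68
eef_pos: [0.4605, 0.0052, 0.2313]
eef_rot: [-0.0, 1.0, 0.025, 0.0]
wrist_force: [-0.2, -0.6, 0.7]
opening: 0.997
grasp_force: 0.0
```

Emit:
move_arm(plan=[0.1,0.35,-1,0,0,0,0.2,0.36,-2,0,0,0,0.2,0.36,-3,0,0,0,0.2,0.36,-3.7,0,0,0,0.2,0.36,-4.1,0,0,0,0.2,0.36,-4.4,0,0,0,0.2,0.36,-4.4,0,0,0,0.2,0.36,-4.4,0,0,0])

```text
time_s: 2.68
eef_pos: [0.4704, 0.0187, 0.0121]
eef_rot: [0.0, 1.0, 0.021, 0.001]
wrist_force: [0.8, -0.1, 0.7]
opening: 0.993
grasp_force: 0.0
```

Run:
```python
from h import *
o=ctrl.get_obs(); print(o["eef_pos"],R.from_quat(o["eef_rot"],scalar_first=True).as_matrix()[:,1])
c=cam("scene"); save(c,"s1.png",(220,150,370,290),4)
```

```text
[0.47042473 0.01874068 0.01213095] [ 4.24550494e-02 -9.99098283e-01  4.34585206e-04]
```

View pics/s1.png

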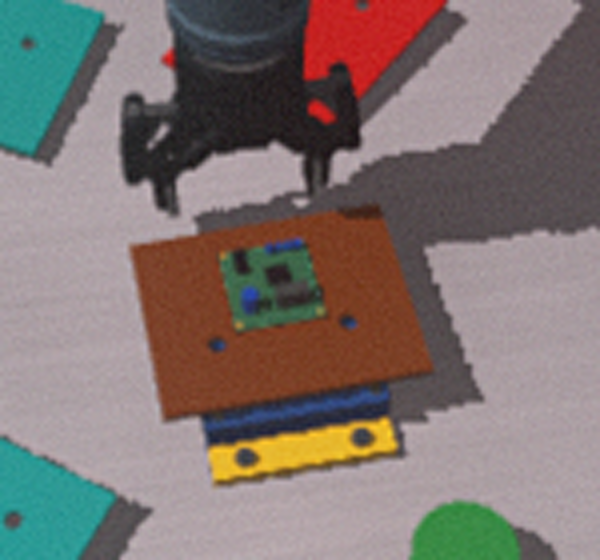

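The gripper stands behind the near edge with both fingers clear of it (fingertips at crop (170,205) and (315,190)). I'll push slowly.

Emit:
move_arm(plan=[0.15,0.09,-0.05,0,0,0,0.3,0.1,-0.05,0,0,0,0.4,0.1,-0.05,0,0,0,0.45,0.1,-0.05,0,0,0,0.5,0.1,-0.05,0,0,0,0.55,0.11,-0.05,0,0,0,0.6,0.11,-0.05,0,0,0,0.65,0.11,-0.05,0,0,0,0.65,0.11,-0.05,0,0,0])

```text
time_s: 3.85
eef_pos: [0.5024, 0.0246, 0.0089]
eef_rot: [0.0, 1.0, 0.021, 0.0]
wrist_force: [-2.0, -0.2, 1.7]
opening: 0.996
grasp_force: 1.3
```

```bash
cat > look.py <<'E'
from fx import *
def holes(c,pt,z):
    b,_=masks(c); m,cn,r,s=quad(b,pt); hull=np.zeros_like(m); cv2.fillConvexPoly(hull,cv2.convexHull(cn),1); hull=cv2.erode(hull,np.ones((5,5)))
    inn=((hull==1)&(m==0)).astype(np.uint8); k,l,st,ce=cv2.connectedComponentsWithStats(inn)
    P=np.array([ce[i] for i in range(1,k) if 4<st[i,4]<60]); return P,ray(c,P,z),cv2.approxPolyDP(cv2.convexHull(cn),4,True)[:,0]
def run(f=None):
    for n,pt in(("scene",(268,238)),("top",(255,180))):
        c=cam(n)
        if f and n=="scene": save(c,f,(220,150,370,290),4)
        P,X,ap=holes(c,pt,.0455); print(n,P.round(1).tolist(),X[:,:2].round(4).tolist(),"corners",ray(c,ap,.043)[:,:2].round(4).tolist())
E
python3 -c "
from look import *
run('s2.png')"
```

```text
scene [[307.5, 234.2], [274.5, 239.7]] [[0.5974, 0.065], [0.6008, -0.0144]] corners [[0.5224, 0.1], [0.6367, 0.104], [0.6399, -0.0511], [0.523, -0.0546]]
top [[287.4, 168.4], [255.8, 169.5]] [[0.5997, -0.0127], [0.5966, 0.0673]] corners [[0.6446, -0.0497], [0.5656, -0.0523], [0.5675, 0.1046], [0.6388, 0.1077]]
```

View pics/s2.png

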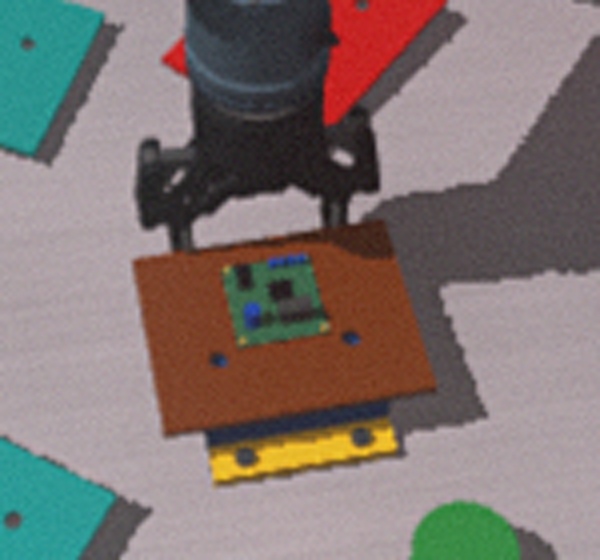

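The plate moved and its holes are now about 8 mm short of the pins. I'll keep pushing.

Emit:
move_arm(plan=[0.04,0,0,0,0,0,0.08,0,0,0,0,0,0.11,0,0,0,0,0,0.14,0.01,0,0,0,0,0.16,0.01,0,0,0,0,0.16,0.01,0,0,0,0])

```text
time_s: 4.7
eef_pos: [0.5111, 0.025, 0.009]
eef_rot: [0.0, 1.0, 0.021, 0.001]
wrist_force: [-0.1, -0.2, -0.2]
opening: 0.993
grasp_force: 0.0
```

```bash
python3 -c "
from look import *
run('s3.png')"
```

```text
scene [[307.9, 238.7], [274.9, 244.1]] [[0.6096, 0.0637], [0.6126, -0.0151]] corners [[0.5224, 0.1], [0.6502, 0.1059], [0.6554, -0.0506], [0.5288, -0.0552]]
top [[255.6, 166.2], [287.3, 165.2]] [[0.6049, 0.0678], [0.6078, -0.0125]] corners [[0.6523, -0.0472], [0.5758, -0.0523], [0.5655, -0.0321], [0.5828, 0.1047], [0.6465, 0.1077]]
```

View pics/s3.png

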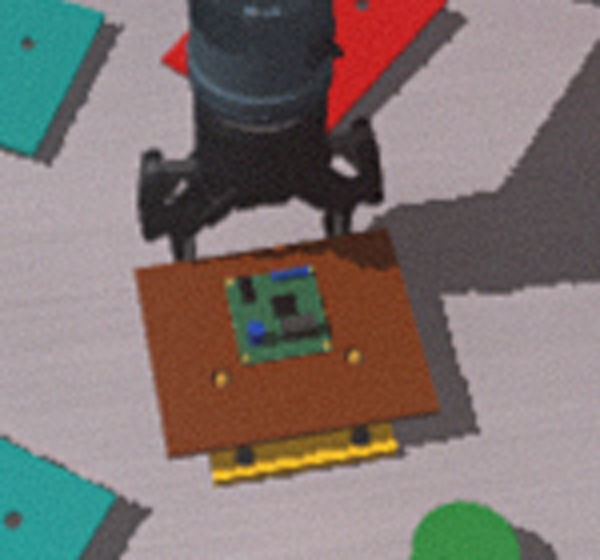

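Both holes now show brass pin tips (crop (220,378) and (354,355)) and the push force fell to zero, so the plate has dropped. I'll back off, raise the hand and check the seating.

Emit:
move_arm(plan=[-0.2,0,0,0,0,0,-0.6,0,0,0,0,0,-0.8,0,0,0,0,0,-0.8,0,1,0,0,0,-0.8,0,2,0,0,0,-1.5,0,3,0,0,0,-2.5,0,3,0,0,0,-3,0,3,0,0,0,-3,0,3,0,0,0,-3,0,3,0,0,0])

```text
time_s: 6.05
eef_pos: [0.3612, 0.0249, 0.1593]
eef_rot: [0.0, 1.0, 0.021, 0.001]
wrist_force: [1.2, 0.3, 0.1]
opening: 0.995
grasp_force: 0.0
```

Run:
```python
from look import *
C={}
for n,pt in(("scene",(268,238)),("top",(255,180))):
    c=cam(n); P,X,ap=holes(c,pt,.040); C[n]=(c,P,ap); print(n,P.round(1).tolist(),X[:,:2].round(4).tolist(),"corners",ray(c,ap,.040)[:,:2].round(4).tolist())
# expected corners of a seated plate from hole mid
f=np.array([.586,.028]);y=.042;Rm=np.array([[np.cos(y),-np.sin(y)],[np.sin(y),np.cos(y)]])
L=np.array([[65,-80],[-65,-80],[-65,80],[65,80],[20,40],[20,-40]])/1000
for n in C: print(n,"expected px",proj(C[n][0],np.c_[f+L@Rm.T,[.04]*6]).round(1).tolist(),"seen",C[n][2].tolist())
# triangulate far corners + near corners
def tri(a,b):
    A=[];B=[]
    for n,p in(("scene",a),("top",b)):
        c=C[n][0]; d=c["M"]@np.array([(p[0]-c["cx"])/c["fx"],(p[1]-c["cy"])/c["fy"],1]); d/=np.linalg.norm(d); K=np.eye(3)-np.outer(d,d); A.append(K);B.append(K@c["o"])
    return np.linalg.lstsq(np.vstack(A),np.hstack(B),rcond=None)[0]
key=lambda c,p:min
for s in C["scene"][2]:
    g=ray(C["scene"][0],s,.04)[0]; t=min(C["top"][2],key=lambda q:np.linalg.norm(ray(C["top"][0],q,.04)[0]-g)); print("corner",tri(s,t).round(4))
out=[cv2.resize(C[n][0]["pixels"][b[1]:b[3],b[0]:b[2],::-1],(400,360),interpolation=cv2.INTER_CUBIC) for n,b in(("top",(225,135,320,220)),("scene",(240,195,345,285)))]
cv2.imwrite("pics/crop4.png",np.hstack(out))
```

```text
scene [[308.3, 238.6], [275.1, 244.1]] [[0.6064, 0.0655], [0.6096, -0.0143]] corners [[0.5204, 0.1006], [0.6487, 0.1065], [0.6539, -0.0505], [0.5269, -0.0552]]
top [[255.6, 166.2], [287.5, 165.2]] [[0.6056, 0.0681], [0.6086, -0.0129]] corners [[0.6527, -0.0473], [0.5277, -0.0525], [0.5196, 0.1019], [0.6469, 0.1079]]
scene expected px [[262.6, 263.1], [254.1, 216.1], [317.6, 205.9], [330.7, 251.3], [309.5, 237.6], [276.3, 243.2]] seen [[316, 207], [329, 252], [262, 263], [254, 217]]
top expected px [[301.7, 147.4], [303.8, 198.3], [240.7, 200.7], [238.9, 149.7], [255.3, 166.7], [286.8, 165.5]] seen [[301, 148], [303, 197], [242, 200], [240, 150]]
corner [0.5195 0.1015 0.0386]
corner [0.6473 0.1076 0.037 ]
corner [ 0.653  -0.049   0.0377]
corner [ 0.5276 -0.0538  0.0408]
```

View pics/crop4.png

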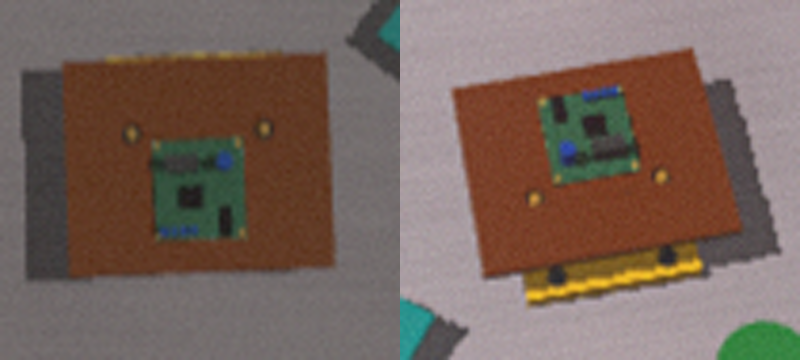

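Both pins sit centred in their holes (top crop (132,133) and (264,128)). The triangulated plate corners are level, with the top face at about 0.037–0.041 against 0.040 seated. The bystanders were not touched and the hand is clear, so I'm handing in.

```bash
python3 -c "
from bench import ctrl
print(ctrl.hand_in())"
```

```text
the job is handed in; nothing more can be done
None
```

I pushed the brown plate square onto both pins and it lies flat on the fixture, as far as the two cameras can tell. The hand is withdrawn and the job is handed in. It took about 6 s of the 58 s, no press-down was needed, and no verdict came back.

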